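# Open and lock the fume-extraction gate

### The job

Before soldering starts, open the fume-extraction gate on the jeweller's bench: push its red knob along the long leg of the L-shaped slot as far as the corner, then push it sideways into the short leg right to the end, so that the gate is locked open. Work gently with the closed fingertips against the side of the knob; do not pinch the knob or pull it up out of its slot, and leave the dish, the jar and the firebrick where they stand. Finish with the gripper clear of everything.

Things in the scene. Friction and masses are not known exactly. Their poses are not given: they have to be found in the camera images.
- gate: Extraction gate: fixed low teal box, aluminium top plate; place and yaw vary. Own frame: x -100 to +120 mm, y -125 to +125, z up from the underside (0) to the plate's top (60). The L-slot is in the -x half; the +x half has a round air port under a sliding brass blade 84 x 90 x 3 mm between guide strips 9 mm high. A black duct spigot, radius 24, sticks 70 mm out of the +x side.
- slot_start (a point): Shut end of the long leg (red dot on the plate 28 mm beyond it): the knob's axis there, at the height of the plate's top. Gate frame (-45, -50, 60) mm. The stem under the knob is 14 mm thick; the long leg is 18 mm wide, the short leg 22 mm (it begins 94 mm along the long leg's travel), both 12 mm deep.
- slot_corner (a point): The corner of the L: the knob's axis position when it stands at the far end of the long leg, at the height of the plate's top. Gate frame (-45, 50, 60) mm: 100 mm in gate +y from slot_start.
- slot_end (a point): The end of the short leg (a green dot on the plate beside it, 28 mm farther in gate +y): the knob's axis position when locked, at the height of the plate's top. Gate frame (-10, 50, 60) mm: 35 mm in gate +x from slot_corner.
- knob (a point): The knob: an upright red cylinder with a black band, 22 mm in diameter, 3 to 45 mm above the plate; the point is on its axis, 24 mm above the plate's top. It stands on a steel washer 32 mm across, 3 mm high. It slides with about 2 to 4 N and stays where it is left; a spring holds it down. A load of 38 N on it (a pinch, or leaning on the stops) is too rough.
- shutter (a joint): Travel of knob and blade together along the long leg, in m: 0 at slot_start (shut), 0.100 at slot_corner (fully open), growing in gate +y; hard stop at both ends. Starts between 0 and 0.03. The knob can enter the short leg from 0.094 on; while there it can not go back below that.
- latch (a joint): Travel of the knob along the short leg, in m: 0 in the long leg, 0.035 at slot_end (locked), growing in gate +x; hard stop. Away from the corner it can leave 0 by only 2 mm of play. Starts at 0.
- plunger (a joint): How far the knob is pulled up against its spring, in m: 0 down in the slot, at most 0.03; it takes about 4 N to start it. It should stay at 0.
- ramekin_mid (a point): Centre of a small white ceramic dish, 76 mm across and 42 mm high, loose on the bench beside the gate; point half-way up.
- flux_jar_mid (a point): Centre of an amber jar with a black lid, 52 mm across and 70 mm high, loose on the bench beside the gate; point half-way up.
- firebrick_mid (a point): Centre of a pale firebrick, 114 by 64 by 75 mm high, loose on the bench; point half-way up.

How it is judged:
On the way, in this order (a step that is already met when the one before it is completed fails the run):
1. the knob has been pushed along the long leg to the corner (value of joint shutter above 0.092 m and value of joint latch below 0.012 m), for 0.1 s.
2. the knob has been pushed to the end of the short leg (value of joint shutter above 0.092 m and value of joint latch above 0.029 m), for 0.2 s.
At the end, for the whole second after the job is handed in: The knob stands in the short leg within 6 mm of its end (latch above 0.029 of 0.035 m), the blade is fully open within 8 mm (shutter above 0.092 of 0.100 m), the knob is down (within 3 mm), and dish, jar and firebrick are within 15 mm of where they stood (all of step 2 and value of joint plunger below 0.003 m and distance of each of ramekin_mid, flux_jar_mid, firebrick_mid from where it was at the start of the episode below 0.015 m); the robot touches nothing.
It fails at once if the knob is pulled up in its slot by more than 6 mm (value of joint plunger above 0.006 m).
It fails at once if the knob is pinched or shoved hard: the fingers load it with more than 38 N (contact force between the fingers and plunger above 38 N).
It fails at once if the dish, the jar or the firebrick is moved more than 15 mm or picked up (distance of any of ramekin_mid, flux_jar_mid, firebrick_mid from where it was at the start of the episode above 0.015 m).
It also fails if it takes over 58 s, if anything falls off the work surface, if the arm or the gripper's body presses on something with over 40 N, if the wrist force passes 120 N, or if a joint passes its speed limit or range.

### The arm

A 7-joint arm with a two-finger parallel gripper is mounted at the origin on the work surface. World frame = base frame: x ahead of the robot, y to its left, z up, the work surface at z = 0. Lengths are in m, angles in rad, forces in N, time in s.
With the tool pointing down it reaches from about 0.425 to 0.975 m from the base axis. Payload 16.7 kg.
Tool frame: the origin (TCP) lies midway between the tips of the shut fingers; the grasp point (between the pads) lies 19 mm behind it (manip.grip_point_offset is the distance from the TCP to the grasp point, in m); x points along the fingers, y is the direction in which the jaws open and shut, and the axes are right-handed (so a half turn about x gives the same grasp; the last joint's range is limited). The gripper opens to 85 mm and grips with 20 to 120 N. Pads are 22 mm wide; open, the fingers measure 114 mm over their backs; the gripper's body (76 mm by 85 mm) begins 54 mm behind the grasp point. The pads swing forward as they close: fully open they stand 13 mm farther back than shut.
Start: joints at [-1.411, 0.426, 0.074, 1.606, -0.034, 1.111, -0.067], TCP at [0.206, 0.643, 0.231] pointing down, gripper open.
Joint ranges: [-2.85, 2.85], [-0.5, 2.14], [-1.23, 1.37], [0.21, 2.46], [-1.02, 4.16], [0.16, 2.05], [-2.73, 2.73]. Speed limits (rad/s): [1.89, 1.89, 2.39, 2.39, 3.01, 3.01, 3.01].

### API

Orientations are given as a rotation vector (axis times angle).
In Python, from workcell import manip gives the robot as it stands.
- The arm moves only by the shell command python3 -m inch 'ROWS' [OPENING] [FORCE]. ROWS is text: rows parted by semicolons, each of 6 numbers parted by spaces: the shift along the world's x, y, z in cm, then the turn, a rotation vector about the world's x, y, z in degrees. In form: dx dy dz ax ay az; .... A call has 1 to 8 rows; each row is the pose to reach, as a shift and turn from the pose measured when the call began; what a row does not reach only later rows make up. A row lasts 1/10 s, in which the tool goes at most 50 mm and 8.59 degrees, less where a joint would pass 70% of its speed; a pose out of reach is approached as far as the arm can. A call with a gripper value outside its range is refused whole. OPENING is the finger opening in cm, from 0 to 8.54, set as the call begins (- or left out, the last holds). The fingers move at their own pace and stop on an object; FORCE is the grip in N (left out, the last holds). Time passes only in rows, so rows that repeat a pose let the fingers close. It gives the time, the measured TCP pose, the force and the opening at its end, in the units of the state.
- manip.observe(): the state, without advancing time (a new reading comes with each control period).
- manip.capture(name): name is "scene" or "top" or "wrist"; returns the picture (480x640x3 uint8, red, green, blue); there is no depth.
- manip.camera_info(name): a dict with "fx", "fy", "cx", "cy" (pixels), "D" ([k1, k2, p1, p2, k3] as OpenCV has them; the pictures are not rectified), "T" (4x4, takes a point from camera to world coordinates). Camera axes: x right, y down, z forward; pixel columns grow to the right and rows downward; lengths in m; the calibration is good to about 2 mm. A picture is of the moment at which its call begins: read the wrist's pose just before it. camera_info takes no time and is no camera call; for the wrist camera it gives the pose at the moment of the call.
- manip.job_done(): hands the job in, once; it reports no verdict.
Trained networks look in the newest picture that a camera, given by its name, has taken for a name from the list of things; names that differ only in an ending like _2 or _b are one class to them, and where a whole thing is asked for, a point or a joint stands for the part that bears it (a point fixed in the world has none). Each returns a list of dicts, best first, with "score" (0 to 1); they miss things now and then, are a little off and sometimes report something else, mostly with a low value. They report only what shows in the picture. A call takes as long as a camera call.
- manip.spot_in(target, camera): "extent" ([left, top, right, bottom] in pixels, round what is visible of it).
- manip.regions_of(target, camera): "pixels" (480x640 bool, what is visible of it) and "extent" ([left, top, right, bottom] in pixels, round what is visible of it).
The state is a dict: "time": time; "joints": joint angles; "qvel": joint speeds; "tau": joint torques, N m; "tool_pos": TCP position; "tcp_rot": TCP orientation; "contact_force": force on the tool from outside, world axes, zero at the start; "ft_torque": the same for the moment, N m; "gripper_width": opening from 0.0 (shut) to 1.0 (fully open).
Only numpy, scipy, OpenCV 4.12 (cv2) and the standard library are available. Lean on these libraries where they do the work, as an engineer would, in place of code of your own. Each camera call takes 0.05 s, during which the arm holds its last target.

## Working session

There is one attempt and no reset: what is moved stays moved. The work goes in short steps, Python scripts to look and compute and a shell command to move; the robot and the scene stay as the last step left them, time stands still between calls to the robot, and variables do not carry over. Pictures are saved under pics/ and viewed, and the job is handed in when it is done.

```bash
ls; mkdir -p pics
python3 - <<'E'
from workcell import manip
import cv2
s=manip.observe(); print({k:(v if not hasattr(v,'round') else v) for k,v in s.items()})
for c in ["scene","top","wrist"]:
    im=manip.capture(c); cv2.imwrite(f"pics/{c}0.png",im[:,:,::-1])
    ci=manip.camera_info(c); print(c,ci)
    for t in ["gate","knob","ramekin_mid","flux_jar_mid","firebrick_mid"]:
        r=manip.spot_in(t,c); print(t,[(x['score'],x['extent']) for x in r[:2]])
print(manip.observe()['time'])
E
```

```text
pics
{'time': 0.0, 'joints': array([-1.41047889,  0.42673694,  0.07386986,  1.60661131, -0.03412227,
        1.11081984, -0.0670858 ]), 'qvel': array([-1.46758294e-03, -1.41871743e-03,  3.44023375e-04, -1.09991658e-03,
        7.06638809e-05,  2.53064350e-04,  1.12053154e-03]), 'tau': array([ 1.65920952e-03, -9.49879503e+01,  3.76096621e+00, -4.63525665e+01,
        1.92833820e-02,  1.00875375e-02,  2.56974738e-05]), 'tool_pos': array([0.20570342, 0.64245473, 0.23060598]), 'tcp_rot': array([ 0.24216084,  1.55719914, -0.2442254 ]), 'contact_force': array([ 0.38058369, -0.12892725, -0.04309384]), 'ft_torque': array([-0.06077979,  0.03111993,  0.05665703]), 'gripper_width': 0.9990356341246056}
scene {'fx': 479.11699788585366, 'fy': 479.11699788585366, 'cx': 316.88884911965033, 'cy': 240.96273210560702, 'D': array([-0.05072041,  0.        ,  0.        ,  0.        ,  0.        ]), 'T': array([[-0.76968838,  0.48840108, -0.41114984,  0.96541542],
       [ 0.63822973,  0.57293583, -0.51420555,  0.60134958],
       [-0.01557607, -0.65818608, -0.75269414,  0.80100829],
       [ 0.        ,  
[... 962 characters left out ...]
mid [(0.84, [470.8, 243.3, 504.0, 268.3])]
firebrick_mid [(0.83, [216.7, 246.3, 265.7, 307.7])]
wrist {'fx': 421.87181244296755, 'fy': 421.87181244296755, 'cx': 322.43875592903794, 'cy': 243.42866704055757, 'D': array([-0.07498635,  0.        ,  0.        ,  0.        ,  0.        ]), 'T': array([[ 3.04673857e-01,  9.16189425e-01,  2.60328212e-01,
         1.40330658e-01],
       [ 9.52456682e-01, -2.93167870e-01, -8.29389500e-02,
         6.64068112e-01],
       [ 3.32078415e-04,  2.73220675e-01, -9.61951325e-01,
         3.73496926e-01],
       [ 0.00000000e+00,  0.00000000e+00,  0.00000000e+00,
         1.00000000e+00]])}
gate []
knob []
ramekin_mid []
flux_jar_mid []
firebrick_mid []
0.9
```

View pics/scene0.png

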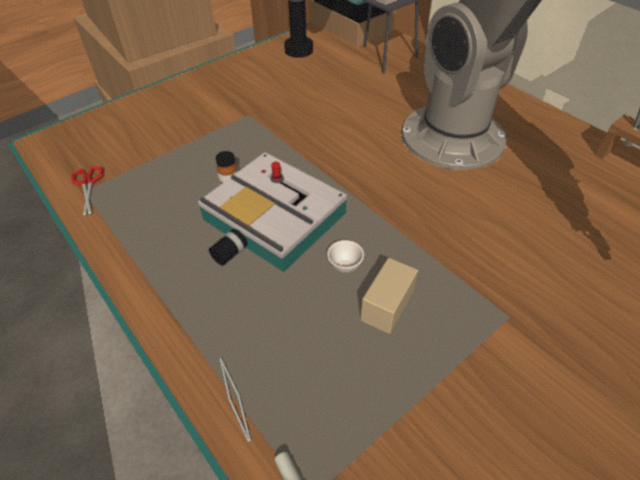

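View pics/top0.png

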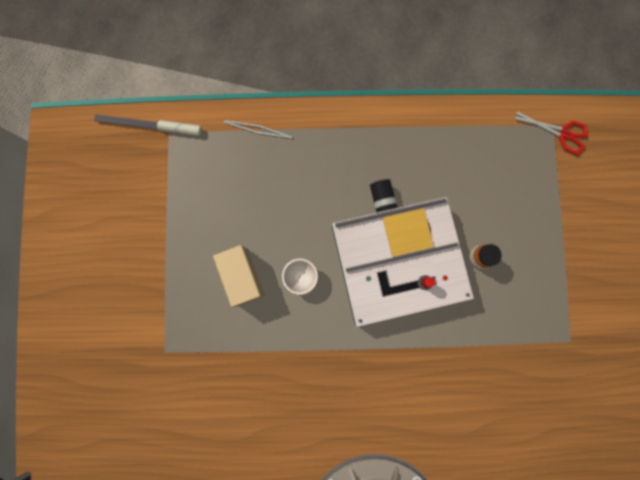

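Run:
```python
import cv2
a=cv2.imread('pics/top0.png')[170:340,260:520]; cv2.imwrite('pics/topc.png',cv2.resize(a,None,fx=3,fy=3,interpolation=cv2.INTER_CUBIC))
a=cv2.imread('pics/scene0.png')[140:290,180:380]; cv2.imwrite('pics/scenec.png',cv2.resize(a,None,fx=4,fy=4,interpolation=cv2.INTER_CUBIC))
```

```text
(no output)
```

View pics/topc.png

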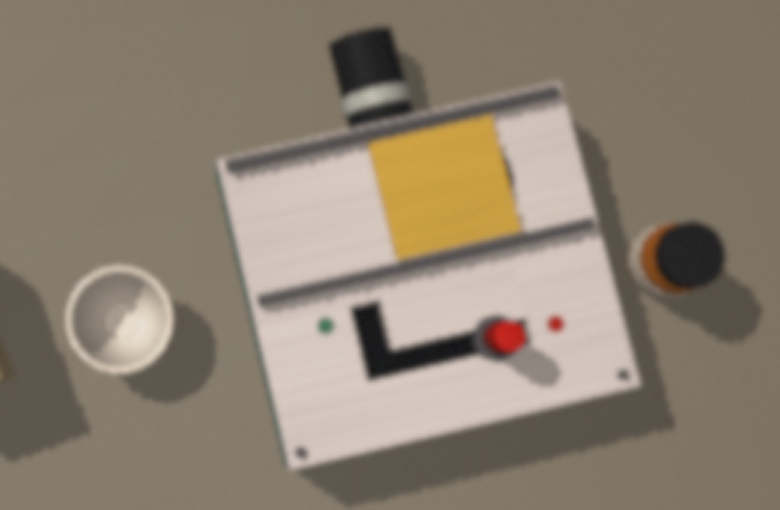

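View pics/scenec.png

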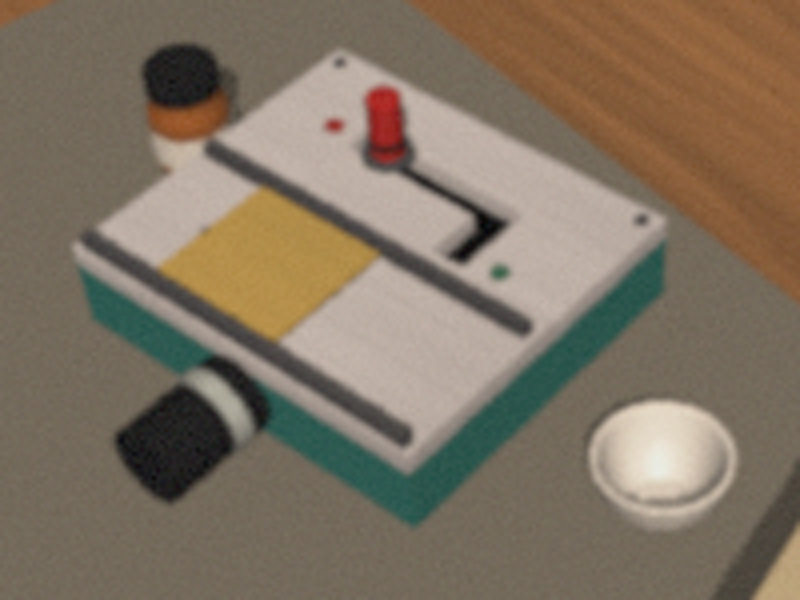

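Top view: the gate is at px (334–475, 180–327), with the knob near (430, 283). The red dot is at about (445, 278), the green dot at (369, 279), the jar at (487, 256), the dish at (299, 276) and the brick at (237, 276). I'll triangulate the plate features from both fixed views.

```bash
cat > h.py <<'E'
import numpy as np, cv2
from scipy.optimize import least_squares
from workcell import manip
def ray(ci,uv):
    K=np.array([[ci['fx'],0,ci['cx']],[0,ci['fy'],ci['cy']],[0,0,1]])
    p=cv2.undistortPoints(np.array([[uv]],float),K,np.array(ci['D']))[0,0]
    T=np.array(ci['T']); d=T[:3,:3]@np.array([p[0],p[1],1]); return T[:3,3],d/np.linalg.norm(d)
def proj(ci,P):
    K=np.array([[ci['fx'],0,ci['cx']],[0,ci['fy'],ci['cy']],[0,0,1]])
    Ti=np.linalg.inv(np.array(ci['T'])); r,_=cv2.Rodrigues(Ti[:3,:3])
    return cv2.projectPoints(np.atleast_2d(np.array(P,float)),r,Ti[:3,3],K,np.array(ci['D']))[0][:,0]
def tri(rays):
    A=np.zeros((3,3));b=np.zeros(3)
    for o,d in rays:
        M=np.eye(3)-np.outer(d,d);A+=M;b+=M@o
    return np.linalg.solve(A,b)
def onz(ci,uv,z):
    o,d=ray(ci,uv); return o+d*(z-o[2])/d[2]
E
python3 - <<'E'
from h import *
np.set_printoptions(precision=4,suppress=True)
ct=manip.camera_info('top');cs=manip.camera_info('scene')
T=lambda x,y:(260+(x+.5)/3-.5,170+(y+.5)/3-.5); S=lambda x,y:(180+(x+.5)/4-.5,140+(y+.5)/4-.5)
G=np.array([[120,125],[120,-125],[-100,-125],[-100,125],[-45,-78],[-10,78]])/1000
t=[(218,158),(562,82),(640,383),(290,467),(556,324),(326,326)]
s=[(410,472),(75,245),(342,50),(665,218),(335,126),(500,271)]
for g,a,b in zip(G,t,s):
    print(g,tri([ray(ct,T(*a)),ray(cs,S(*b))]), onz(ct,T(*a),.06)[:2],onz(cs,S(*b),.06)[:2])
def P(p):
    c,s_=np.cos(p[3]),np.sin(p[3]); return np.c_[p[0]+c*G[:,0]-s_*G[:,1],p[1]+s_*G[:,0]+c*G[:,1],np.full(len(G),p[2])]
tt=np.array([T(*a) for a in t]);ss=np.array([S(*b) for b in s])
for w in [(1,1),(1,0),(0,1)]:
  f=lambda p:np.r_[(w[0]*(proj(ct,P(p))-tt)).ravel(),(w[1]*(proj(cs,P(p))-ss)).ravel(),[(p[2]-.06)*300]]
  r=least_squares(f,[.55,-.05,.06,.2],x_scale=[.1,.1,.1,.3]); print(r.x,np.degrees(r.x[3]));
  print(r.fun.reshape(-1)[:-1].reshape(-1,2).round(1).tolist())
# knob
for c,n in((ct,'top'),(cs,'scene')):
    im=cv2.imread(f'pics/{n}0.png').astype(int); m=(im[:,:,2]>120)&(im[:,:,1]<70)&(im[:,:,0]<70)
    m=m.astype(np.uint8); k,l,st,ce=cv2.connectedComponentsWithStats(m)
    for i in range(1,k):
        if st[i,4]>8: print(n,st[i],ce[i])
E
```

```text
[0.12  0.125] [0.6392 0.0769 0.0516] [0.6392 0.076 ] [0.6417 0.0841]
[ 0.12  -0.125] [ 0.6874 -0.1684  0.061 ] [ 0.6884 -0.1693] [ 0.6865 -0.1687]
[-0.1   -0.125] [ 0.4742 -0.2109  0.0618] [ 0.4752 -0.2126] [ 0.4721 -0.2117]
[-0.1    0.125] [0.4247 0.0324 0.0636] [0.4246 0.032 ] [0.4219 0.0298]
[-0.045 -0.078] [ 0.5174 -0.1554  0.0607] [ 0.5176 -0.1557] [ 0.5169 -0.156 ]
[-0.01   0.078] [0.5202 0.0045 0.0625] [0.5202 0.0043] [0.5187 0.0024]
[ 0.5462 -0.0699  0.0598  0.2025] 11.600141563588242
[[-0.3, 0.3], [-0.6, -0.2], [-0.0, 0.9], [-0.2, 0.8], [-0.2, -0.1], [-0.1, -0.2], [-1.0, -2.9], [-0.8, 0.7], [-0.6, 0.1], [0.4, 0.9], [-0.1, 0.3], [-0.1, 1.0]]
[ 0.5467 -0.0705  0.0593  0.2011] 11.522612264937164
[[0.0, 0.0], [-0.3, -0.3], [0.1, 0.7], [-0.0, 0.4], [0.0, -0.3], [0.1, -0.5], [-0.0, -0.0], [-0.0, 0.0], [-0.0, 0.0], [0.0, 0.0], [-0.0, 0.0], [-0.0, 0.0]]
[ 0.5463 -0.0682  0.0609  0.204 ] 11.687702570053528
[[-0.0, 0.0], [-0.0, -0.0], [-0.0, 0.0], [-0.0, 0.0], [-0.0, -0.0], [-0.0, -0.0], [-0.4, -2.8], [-0.6, 0.8], [-0.4, 0.1], [0.9, 0.9], [0.1, 0.4], [0.3, 1.0]]
top [558 121  30  34 492] [573.0325 136.9756]
top [423 277  12  11  94] [428.5    281.6383]
scene [272 162   9  15  98] [275.7959 168.898 ]
scene [ 71 166  32  20 289] [ 86.2595 175.5052]
```

Run:
```python
from h import *
from scipy.spatial.transform import Rotation as R
np.set_printoptions(precision=4,suppress=True)
ct=manip.camera_info('top');cs=manip.camera_info('scene')
g0=np.array([.5463,-.0699]);y=.2020
c,s=np.cos(y),np.sin(y);Rg=np.array([[c,-s],[s,c]])
w=lambda a,b,z:np.r_[g0+Rg@np.array([a,b]),z]
for sh in np.arange(0,.031,.005):
    print(sh,proj(ct,[w(-.045,-.05+sh,.105),w(-.045,-.05+sh,.084),w(-.045,-.05+sh,.0615)]).round(1).tolist(),proj(cs,[w(-.045,-.05+sh,.105),w(-.045,-.05+sh,.084),w(-.045,-.05+sh,.0615)]).round(1).tolist())
for n,p in dict(start=(-.045,-.05),corner=(-.045,.05),end=(-.01,.05)).items(): print(n,w(*p,.06))
kt=tri([ray(ct,(428.5,281.6)),ray(cs,(275.8,168.9))]);print('red tri',kt,Rg.T@(kt[:2]-g0))
o=manip.observe();M=R.from_rotvec(o['tcp_rot']).as_matrix();print(M,o['tool_pos'])
print('y yaw',np.degrees(np.arctan2(M[1,1],M[0,1])))
for n,uv,z in(('jar',(488,256),.07),('dish',(299,276),.042)): p=onz(ct,uv,z);print(n,p,Rg.T@(p[:2]-g0))
# plate crop washers
a=cv2.imread('pics/top0.png')[265:300,365:460]; cv2.imwrite('pics/k.png',cv2.resize(a,None,fx=8,fy=8,interpolation=cv2.INTER_CUBIC))
```

```text
0.0 [[437.3, 280.0], [434.7, 280.3], [432.1, 280.6]] [[270.3, 161.2], [271.1, 168.3], [271.9, 175.7]]
0.005 [[434.9, 280.6], [432.3, 280.8], [429.8, 281.1]] [[271.9, 162.0], [272.7, 169.2], [273.5, 176.6]]
0.01 [[432.4, 281.1], [430.0, 281.4], [427.4, 281.7]] [[273.5, 162.9], [274.3, 170.0], [275.1, 177.5]]
0.015 [[430.0, 281.7], [427.6, 282.0], [425.1, 282.2]] [[275.2, 163.8], [275.9, 170.9], [276.7, 178.3]]
0.02 [[427.6, 282.3], [425.2, 282.5], [422.8, 282.8]] [[276.8, 164.7], [277.5, 171.8], [278.3, 179.2]]
0.025 [[425.1, 282.9], [422.8, 283.1], [420.5, 283.3]] [[278.5, 165.5], [279.2, 172.7], [279.9, 180.1]]
0.03 [[422.7, 283.4], [420.4, 283.6], [418.1, 283.9]] [[280.1, 166.4], [280.8, 173.6], [281.5, 181.0]]
start [ 0.5122 -0.1279  0.06  ]
corner [ 0.4922 -0.0299  0.06  ]
end [ 0.5265 -0.0229  0.06  ]
red tri [ 0.5094 -0.1134  0.0901] [-0.0448 -0.0352]
[[-0.      0.3049  0.9524]
 [-0.      0.9524 -0.3049]
 [-1.     -0.     -0.    ]] [0.2058 0.6428 0.2313]
y yaw 72.24589901281992
jar [ 0.5598 -0.2459  0.07  ] [-0.0221 -0.1751]
dish [0.5291 0.1489 0.042 ] [0.027  0.2178]
```

View pics/k.png

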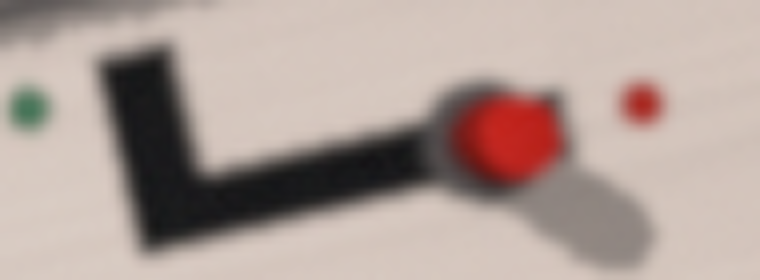

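Knob found: shutter is about 0.0145 and the axis is at about (0.509, -0.114). Next I shut the fingers, swing over and turn the tool square to the gate.

```bash
python3 -m inch '2.8 -3.9 0 0 0 -7.5;5.6 -7.8 0 0 0 -15;8.4 -11.7 0 0 0 -22.5;11.2 -15.6 0 0 0 -30;14 -19.5 0 0 0 -37.5;16.8 -23.4 0 0 0 -45;19.6 -27.3 0 0 0 -52.5;22.4 -31.2 0 0 0 -60' 0 20
```

```text
time: 1.7
tool_pos: [0.4306, 0.3292, 0.2317]
tcp_rot: [1.055, 1.301, -1.054]
contact_force: [1.3, 0.8, 0.1]
gripper_width: -0.002
```

```bash
python3 -m inch '1 -4.7 0 0 0 0;2 -9.4 0 0 0 0;3 -14.1 0 0 0 0;4 -18.8 0 0 0 0;5 -23.5 0 0 0 0;6 -28.2 0 0 0 0;7 -32.9 0 0 0 0;8 -37.6 0 0 0 0'
```

```text
time: 2.5
tool_pos: [0.5108, -0.0487, 0.2321]
tcp_rot: [1.056, 1.301, -1.052]
contact_force: [0.8, 0.6, -0.8]
gripper_width: 0.001
```

Run:
```python
from h import *
from scipy.spatial.transform import Rotation as R
o=manip.observe();M=R.from_rotvec(o['tcp_rot']).as_matrix();print(o['tool_pos'],np.degrees(np.arctan2(M[1,1],M[0,1])),M[:,0],o['joints'].round(2))
```

```text
[ 0.5108163  -0.04866738  0.23208181] 11.966309533091037 [ 0.00125584  0.00135786 -0.99999829] [-0.62  0.18  0.67  1.99 -0.13  1.01  0.32]
```

Now to (0.519, -0.165, 0.13), then a look with the wrist camera.

```bash
python3 -m inch '0.3 -4 0 0 0 0;0.6 -8 -2 0 0 0;0.9 -11.7 -6 0 0 0;0.9 -11.7 -9 0 0 0;0.9 -11.7 -10 0 0 0;0.9 -11.7 -10 0 0 0'
python3 - <<'E'
from h import *
o=manip.observe();print(o['tool_pos'],o['contact_force'])
ci=manip.camera_info('wrist');np.save('ciw.npy',ci,allow_pickle=True)
for c in ['wrist','scene','top']:
    cv2.imwrite(f'pics/{c}1.png',manip.capture(c)[:,:,::-1])
    r=manip.spot_in('knob',c);print(c,[(x['score'],x['extent']) for x in r])
E
```

```text
time: 3.1
tool_pos: [0.5192, -0.1652, 0.1313]
tcp_rot: [1.055, 1.303, -1.054]
contact_force: [-0.3, 1.2, 0.9]
gripper_width: 0.0
[ 0.51918524 -0.16519026  0.13128157] [-0.27431699  1.16342969  0.88404616]
wrist [(0.91, [301.7, 138.2, 350.9, 194.1]), (0.21, [292.9, 125.1, 357.0, 194.2])]
scene [(0.62, [197.3, 152.7, 346.3, 269.6]), (0.55, [268.9, 166.6, 278.9, 179.5])]
top []
```

View pics/wrist1.png

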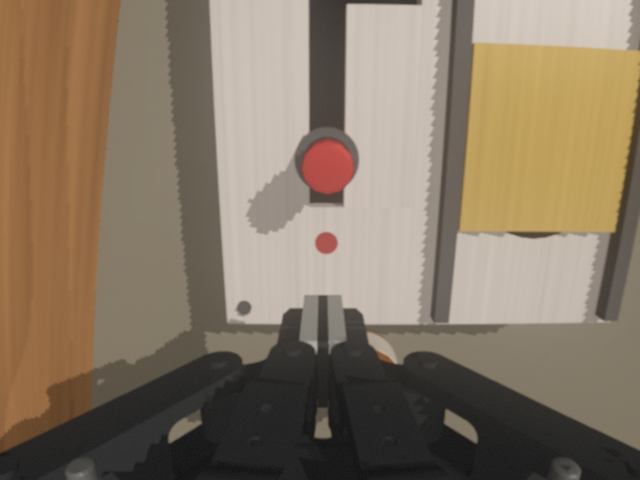

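View pics/scene1.png

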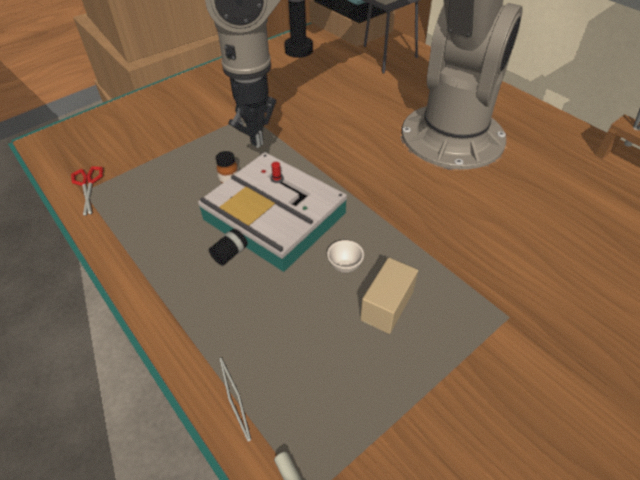

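Run:
```python
from h import *
np.set_printoptions(precision=4,suppress=True)
ci=np.load('ciw.npy',allow_pickle=True).item()
g0=np.array([.5463,-.0699]);y=.2020
c,s=np.cos(y),np.sin(y);Rg=np.array([[c,-s],[s,c]])
for n,uv,z,e in(('knob',(328,166.5),.105,None),('dot',(326,243),.06,(-.045,-.078)),('washer',(327,160),.063,None),('slot end',(327,206),.06,(-.045,-.059)),('slotL',(309,60),.06,(-.054,0)),('slotR',(345,60),.06,(-.036,0)),('cornerscrew',(244,308),.06,None),('plate c',(228,324),.06,(-.1,-.125)),('short end',(421,3),.06,(.001,.039))):
    p=onz(ci,uv,z);print(n,p,Rg.T@(p[:2]-g0),e)
```

```text
knob [ 0.5107 -0.1127  0.105 ] [-0.0435 -0.0348] None
dot [ 0.5196 -0.1559  0.06  ] [-0.0434 -0.0788] (-0.045, -0.078)
washer [ 0.5109 -0.1134  0.063 ] [-0.0434 -0.0355] None
slot end [ 0.5159 -0.1365  0.06  ] [-0.0431 -0.0591] (-0.045, -0.059)
slotL [ 0.4928 -0.0693  0.06  ] [-0.0523  0.0113] (-0.054, 0)
slotR [ 0.5095 -0.0657  0.06  ] [-0.0352  0.0115] (-0.036, 0)
cornerscrew [ 0.4831 -0.2017  0.06  ] [-0.0883 -0.1164] None
plate c [ 0.4758 -0.2132  0.06  ] [-0.0978 -0.1263] (-0.1, -0.125)
short end [ 0.5385 -0.0332  0.06  ] [-0.0003  0.0375] (0.001, 0.039)
```

```bash
python3 -m inch '0.1 0 -2 0 0 0;0.1 0 -4 0 0 0;0.1 0 -5.2 0 0 0;0.1 0 -5.2 0 0 0;-0.15 1.2 -5.2 0 0 0;-0.4 2.4 -5.2 0 0 0;-0.4 2.4 -5.2 0 0 0'
python3 - <<'E'
from h import *
o=manip.observe();print(o['tool_pos'],o['contact_force'])
cv2.imwrite(f'pics/wrist2.png',manip.capture('wrist')[:,:,::-1])
E
```

```text
time: 4.1
tool_pos: [0.5167, -0.1386, 0.0819]
tcp_rot: [1.055, 1.301, -1.047]
contact_force: [0.5, 0.3, -1.4]
gripper_width: -0.001
[ 0.51670791 -0.13862184  0.08186169] [ 0.51014013  0.33595102 -1.39654388]
```

View pics/wrist2.png

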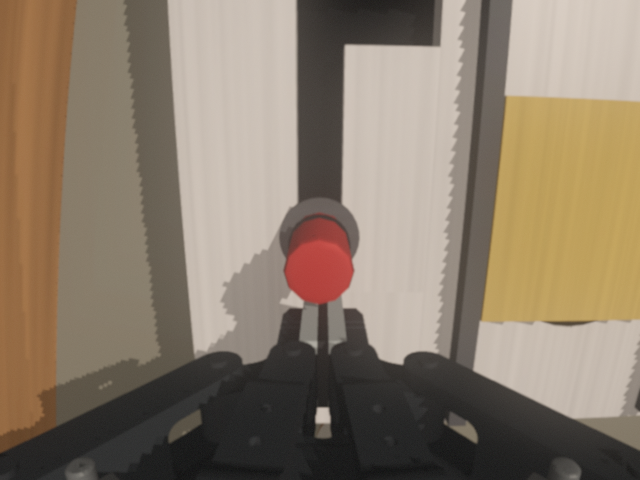

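```bash
python3 -m inch '-0.1 0.5 0 0 0 0;-0.2 1 0 0 0 0;-0.35 1.7 0 0 0 0;-0.5 2.5 0 0 0 0;-0.68 3.3 0 0 0 0;-0.84 4.1 0 0 0 0;-1 4.9 0 0 0 0;-1.13 5.5 0 0 0 0'
python3 - <<'E'
from h import *
o=manip.observe();print(o['tool_pos'],o['contact_force'])
np.save('ciw.npy',manip.camera_info('wrist'),allow_pickle=True)
cv2.imwrite(f'pics/wrist3.png',manip.capture('wrist')[:,:,::-1])
E
```

```text
time: 4.95
tool_pos: [0.5054, -0.0836, 0.0819]
tcp_rot: [1.055, 1.301, -1.047]
contact_force: [1.2, -2.3, 1.5]
gripper_width: -0.002
[ 0.50539034 -0.08363319  0.08186858] [ 1.19000878 -2.28603362  1.48176423]
```

View pics/wrist3.png

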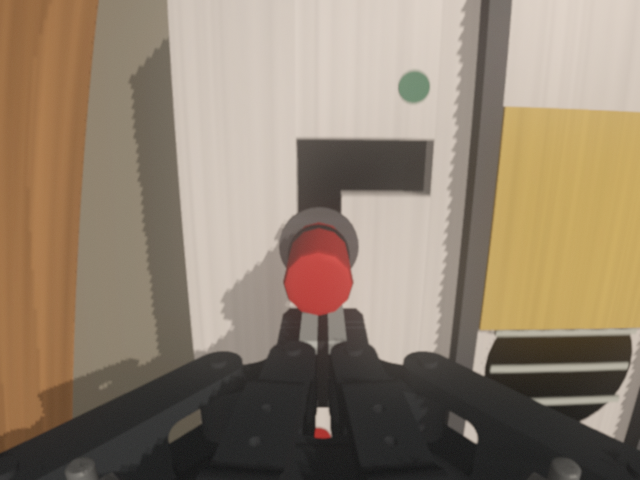

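Run:
```python
from h import *
np.set_printoptions(precision=4,suppress=True)
ci=np.load('ciw.npy',allow_pickle=True).item()
g0=np.array([.5463,-.0699]);y=.2020
c,s=np.cos(y),np.sin(y);Rg=np.array([[c,-s],[s,c]])
t=manip.observe()['tool_pos'];print('tcp',Rg.T@(t[:2]-g0))
for n,uv,z,e in(('knob',(319,283),.105,None),('washer',(319,245),.063,None),('slot far',(317,140),.06,(-.045,.059)),('green',(414,87),.06,(-.01,.078)),('slotL',(298,180),.06,(-.054,0)),('slotR',(341,200),.06,(-.036,0)),('slot short end',(431,160),.06,(-.001,0)),('plate x-',(180,200),.06,(-.1,0))):
    p=onz(ci,uv,z);print(n,p[:2],Rg.T@(p[:2]-g0),e)
```

```text
tcp [-0.0428 -0.0044]
knob [ 0.4998 -0.0614] [-0.0439  0.0177] None
washer [ 0.4997 -0.0615] [-0.0439  0.0176] None
slot far [ 0.4905 -0.0219] [-0.045   0.0582] (-0.045, 0.059)
green [0.5216 0.0047] [-0.0092  0.0781] (-0.01, 0.078)
slotL [ 0.4864 -0.0383] [-0.0523  0.0429] (-0.054, 0)
slotR [ 0.5045 -0.0425] [-0.0354  0.0352] (-0.036, 0)
slot short end [ 0.5351 -0.0198] [-0.0009  0.0513] (-0.001, 0)
plate x- [ 0.4422 -0.0557] [-0.0991  0.0348] (-0.1, 0)
```

```bash
python3 -m inch '-0.12 0.6 0 0 0 0;-0.24 1.2 0 0 0 0;-0.36 1.75 0 0 0 0;-0.46 2.25 0 0 0 0;-0.54 2.65 0 0 0 0;-0.58 2.85 0 0 0 0;-0.6 2.95 0 0 0 0;-0.6 2.95 0 0 0 0'
python3 - <<'E'
from h import *
o=manip.observe();print(o['tool_pos'],o['contact_force'])
np.save('ciw.npy',manip.camera_info('wrist'),allow_pickle=True)
cv2.imwrite(f'pics/wrist4.png',manip.capture('wrist')[:,:,::-1])
E
```

```text
time: 5.8
tool_pos: [0.4991, -0.0531, 0.0817]
tcp_rot: [1.054, 1.302, -1.047]
contact_force: [0.8, -0.2, 0.0]
gripper_width: 0.002
[ 0.49912489 -0.05312713  0.08173006] [ 0.76990529 -0.24972431  0.01302036]
```

View pics/wrist4.png

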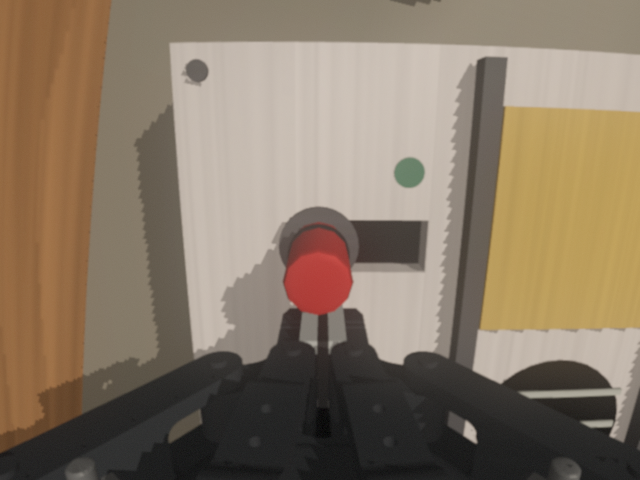

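Run:
```python
from h import *
np.set_printoptions(precision=4,suppress=True)
ci=np.load('ciw.npy',allow_pickle=True).item()
g0=np.array([.5463,-.0699]);y=.2020
c,s=np.cos(y),np.sin(y);Rg=np.array([[c,-s],[s,c]])
t=manip.observe()['tool_pos'];print('tcp',Rg.T@(t[:2]-g0))
for n,uv,z in(('knob',(319,283),.105),('washer',(319,245),.063),('green',(409,172.5),.06),('far',(390,220),.06),('near',(390,263),.06)):
    p=onz(ci,uv,z);print(n,p[:2],Rg.T@(p[:2]-g0))
```

```text
tcp [-0.0428  0.0258]
knob [ 0.4935 -0.0309] [-0.0439  0.0488]
washer [ 0.4934 -0.0309] [-0.044   0.0488]
green [0.5216 0.0042] [-0.0093  0.0775]
far [ 0.5191 -0.0157] [-0.0158  0.0586]
near [ 0.5237 -0.0331] [-0.0148  0.0406]
```

Knob is at the corner: shutter is about 0.099 and the force is near zero. I back off, go round to the −x side of the knob and come level with it.

```bash
python3 -m inch '0.2 -1 0 0 0 0;0.4 -1.96 0 0 0 0;-1.6 -2.4 0 0 0 0;-3.71 -2.8 0 0 0 0;-3.71 -2.8 0 0 0 0;-4.1 -0.8 0 0 0 0;-4.58 1.41 0 0 0 0;-4.58 1.41 0 0 0 0'
python3 - <<'E'
from h import *
np.set_printoptions(precision=4,suppress=True)
o=manip.observe();print(o['tool_pos'],o['contact_force'])
g0=np.array([.5463,-.0699]);y=.2020
c,s=np.cos(y),np.sin(y);Rg=np.array([[c,-s],[s,c]])
print('tcp',Rg.T@(o['tool_pos'][:2]-g0))
np.save('ciw.npy',manip.camera_info('wrist'),allow_pickle=True)
cv2.imwrite(f'pics/wrist5.png',manip.capture('wrist')[:,:,::-1])
E
```

```text
time: 6.65
tool_pos: [0.4536, -0.0374, 0.0817]
tcp_rot: [1.053, 1.303, -1.045]
contact_force: [-0.1, -0.4, 0.7]
gripper_width: 0.002
[ 0.4536 -0.0374  0.0817] [-0.0668 -0.4341  0.7015]
tcp [-0.0843  0.0505]
```

View pics/wrist5.png

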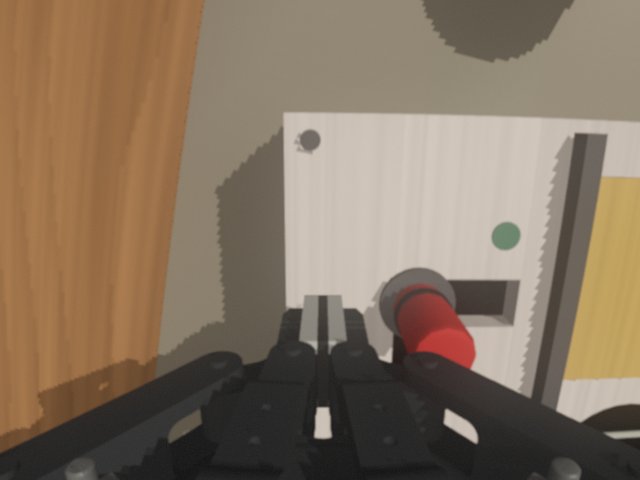

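```bash
python3 -m inch '0.5 0.1 0 0 0 0;1 0.2 0 0 0 0;1.5 0.3 0 0 0 0;2 0.4 0 0 0 0;2.5 0.5 0 0 0 0;3 0.6 0 0 0 0;3 0.6 0 0 0 0'
cat > m.py <<'E'
from h import *
import sys
np.set_printoptions(precision=4,suppress=True)
o=manip.observe();print(o['tool_pos'],o['contact_force'])
g0=np.array([.5463,-.0699]);y=.2020
c,s=np.cos(y),np.sin(y);Rg=np.array([[c,-s],[s,c]])
print('tcp',Rg.T@(o['tool_pos'][:2]-g0))
np.save('ciw.npy',manip.camera_info('wrist'),allow_pickle=True)
cv2.imwrite(f'pics/wrist{sys.argv[1]}.png',manip.capture('wrist')[:,:,::-1])
E
python3 m.py 6
```

```text
time: 7.4
tool_pos: [0.4846, -0.0324, 0.0818]
tcp_rot: [1.053, 1.302, -1.045]
contact_force: [0.0, -1.4, -1.3]
gripper_width: 0.005
[ 0.4846 -0.0324  0.0818] [ 0.0427 -1.3926 -1.3012]
tcp [-0.0529  0.0491]
```

View pics/wrist6.png

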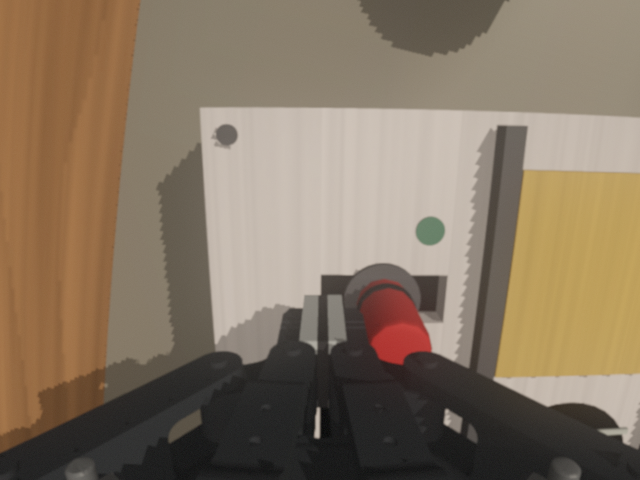

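```bash
cat > q.py <<'E'
from h import *
import sys
np.set_printoptions(precision=4,suppress=True)
ci=np.load('ciw.npy',allow_pickle=True).item()
g0=np.array([.5463,-.0699]);y=.2020
c,s=np.cos(y),np.sin(y);Rg=np.array([[c,-s],[s,c]])
for a in sys.argv[1:]:
    u,v,z=map(float,a.split(','));p=onz(ci,(u,v),z);print(a,p[:2],Rg.T@(p[:2]-g0))
E
python3 q.py 382,298,.063 401,338,.105 430,231,.06 446,300,.06 321,276,.06
```

```text
382,298,.063 [ 0.5092 -0.027 ] [-0.0278  0.0495]
401,338,.105 [ 0.5082 -0.0229] [-0.0279  0.0537]
430,231,.06 [0.5216 0.0041] [-0.0094  0.0775]
446,300,.06 [ 0.5368 -0.0234] [0.0001 0.0475]
321,276,.06 [ 0.4827 -0.0239] [-0.0531  0.0578]
```

```bash
python3 -m inch '0.4 0.08 0 0 0 0;0.8 0.16 0 0 0 0;1.15 0.23 0 0 0 0;1.45 0.29 0 0 0 0;1.6 0.32 0 0 0 0;1.65 0.33 0 0 0 0;1.65 0.33 0 0 0 0'
python3 m.py 7
```

```text
time: 8.15
tool_pos: [0.5008, -0.0291, 0.0818]
tcp_rot: [1.053, 1.302, -1.045]
contact_force: [-0.2, -0.1, -0.1]
gripper_width: 0.002
[ 0.5008 -0.0291  0.0818] [-0.221  -0.0844 -0.1272]
tcp [-0.0364  0.0491]
```

View pics/wrist7.png

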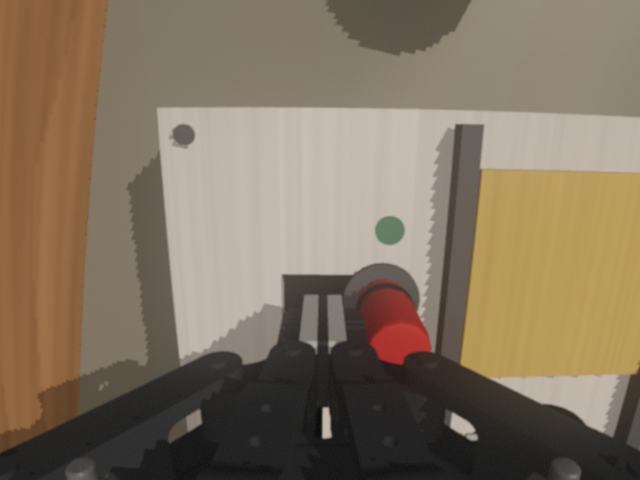

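```bash
python3 q.py 381,298,.063 390,231,.06; python3 -m inch '0.05 0.01 0 0 0 0;0.1 0.02 0 0 0 0;0.15 0.03 0 0 0 0;0.15 0.03 0 0 0 0'; python3 m.py 8
```

```text
381,298,.063 [ 0.5249 -0.0238] [-0.0117  0.0495]
390,231,.06 [0.5219 0.004 ] [-0.0091  0.0773]
time: 8.6
tool_pos: [0.5023, -0.0288, 0.0818]
tcp_rot: [1.053, 1.302, -1.045]
contact_force: [-1.4, -0.2, -0.4]
gripper_width: -0.002
[ 0.5023 -0.0288  0.0818] [-1.374  -0.1773 -0.3556]
tcp [-0.0348  0.0491]
```

Knob is about 1 mm from the stop and the load is light. I retreat in −x and then rise, well clear.

```bash
python3 -m inch '-1 -0.2 0 0 0 0;-2 -0.4 0 0 0 0;-3.4 -0.7 0 0 0 0;-3.4 -0.7 1 0 0 0;-3.4 -0.7 5 0 0 0;-3.4 -0.7 9 0 0 0;-3.4 -0.7 12 0 0 0;-3.4 -0.7 12 0 0 0'
python3 m.py 9
python3 - <<'E'
from h import *
for c in ['top','scene']:
    cv2.imwrite(f'pics/{c}9.png',manip.capture(c)[:,:,::-1])
    for t in ["ramekin_mid","flux_jar_mid","firebrick_mid"]:
        r=manip.spot_in(t,c); print(c,t,[(x['score'],x['extent']) for x in r[:1]])
E
```

```text
time: 9.45
tool_pos: [0.4701, -0.036, 0.2058]
tcp_rot: [1.058, 1.299, -1.04]
contact_force: [0.7, 0.0, -0.7]
gripper_width: 0.002
[ 0.4701 -0.036   0.2058] [ 0.7153  0.0462 -0.7017]
tcp [-0.0678  0.0485]
top ramekin_mid [(0.88, [279.1, 255.5, 320.1, 290.8])]
top flux_jar_mid [(0.68, [470.0, 245.8, 503.0, 269.6])]
top firebrick_mid [(0.62, [215.4, 247.2, 265.5, 307.8])]
scene ramekin_mid [(0.69, [327.5, 238.9, 362.2, 274.9])]
scene flux_jar_mid [(0.61, [215.4, 151.1, 238.1, 183.9])]
scene firebrick_mid [(0.7, [360.8, 256.5, 418.3, 334.9])]
```

View pics/wrist9.png

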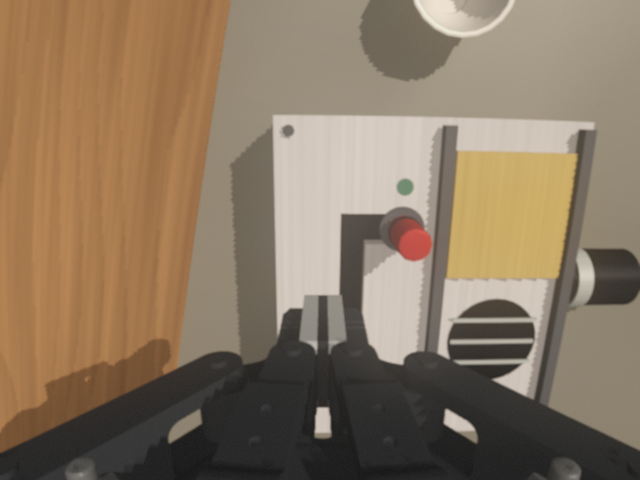

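View pics/scene9.png

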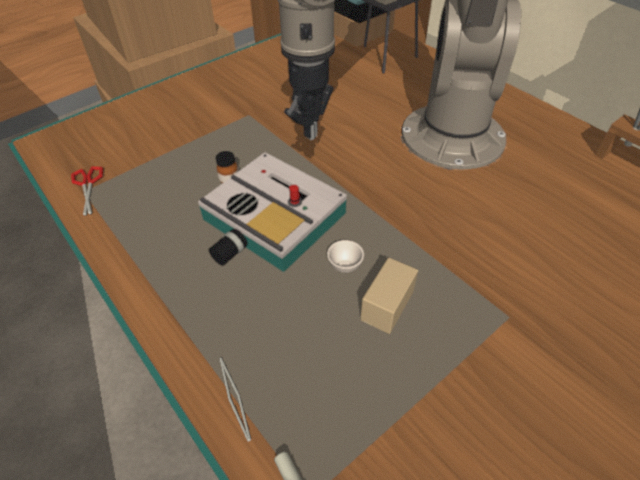

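```bash
python3 q.py 402.5,228.5,.063 405,187,.06 414.5,243.5,.105 352,213,.06
```

```text
402.5,228.5,.063 [ 0.527  -0.0239] [-0.0097  0.0489]
405,187,.06 [0.5218 0.0043] [-0.0091  0.0776]
414.5,243.5,.105 [ 0.5258 -0.0233] [-0.0107  0.0498]
352,213,.06 [ 0.4903 -0.0212] [-0.0451  0.0589]
```

The knob reads 0.6 mm short of the green dot's x (latch about 0.034) and 28.7 mm from it in y (shutter about 0.099). The bystanders haven't moved and the gripper is clear, so I'm handing in.

```bash
python3 -c "
from workcell import manip
print(manip.job_done())"
```

```text
the job is handed in; nothing more can be done
None
```

I opened the gate and locked it open, then handed the job in at about 10 s of robot time; `job_done` reports no verdict.

With the fingers shut, I pushed the knob along the long leg to the corner. I then backed off, went round to its −x side and pushed it into the short leg. The tool then backed off and rose to z = 0.206 m, clear of everything.

**Final position:** the last wrist picture puts latch at about 0.034 m (0.029 needed) and shutter at about 0.099 m (0.092 needed). The knob's top lines up to about 1 mm with its usual height above the plate, so it is down.

**Force:** the wrist force never read more than about 3 N. I only read it at the end of each move, so brief peaks during a push were not checked.

**Dish, jar and brick:** the detector boxes moved by at most about 2 to 3 pixels, roughly 5 mm. That is within the networks' scatter, and the pictures show nothing displaced.

**Disagreement:** the wrist camera placed the gate about 1.5 mm further in its own +x direction than the fixed cameras did. I used distances relative to the green dot for the final pushes.

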